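# Find the tin that rattles, pack the sound ones, hold it out

### The job

Of the three lidded candle tins on the bench two hold a candle that fills the tin, but into one a loose steel ball was shut by mistake: shake or rock them in the hand above the bench until you have found and felt the one that rattles. Pack the two sound tins upright and fully down in the two round wells of the wooden packing board, let go of them, and finish while still holding the rattling tin out forward to your colleague: upright and still, about 20 cm above the bench and well past the far long edge of the board. Leave the roll of tape, the card roll and the wax block where they are.

Things in the scene. Friction and masses are not known exactly. Their poses are not given: they have to be found in the camera images.
- tin_1: lidded round tinplate candle tin, 60 mm tall; body 66 mm across, slip lid 69 mm across over the top 14 mm, sealed on. The three tins look alike. Origin: centre of the underside, z up through the lid. Which tin rattles changes from start to start, whatever its name. 0.18 to 0.27 kg with its contents, the empty tins differ, so weight tells nothing. Hold it firmly when shaking
- tin_2: same size, shape and looks as tin_1. The steel ball (in any one of the three tins) is 30 mm across, 0.11 kg; it rolls freely over the flat floor, 28 mm from wall to wall, as soon as its tin is tipped or jerked (tipped by 0.1 rad it strikes the wall about 0.3 s later). A knock is a kick of 1 to 4 N and 0.2 to 0.8 Nm at the wrist lasting about 10 ms; the ball does not bounce
- tin_3: same size, shape and looks as tin_1. In the two sound tins the 0.12 kg candle fills the tin (under 1 mm of play) and gives no knock when the tin is rocked
- packing_board: fixed wooden board lying on the bench, 232 mm long (its y) and 112 mm deep (its x), 26 mm high, with two round wells bored from above, 74 mm across and 14 mm deep, and a 34 mm high batten across each end. Origin: centre of the underside; its x axis points away from the robot (turned by at most 0.3 rad), so the far long edge lies at its x = +56 mm
- well_left (a point): centre of the floor of the well on the left as the robot sees it, 12 mm above the bench; 50 mm from the board's middle along its +y
- well_right (a point): centre of the floor of the well on the right, 12 mm above the bench; 50 mm from the board's middle along its -y
- hotplate: fixed electric hotplate behind the work, no part of the job, an obstacle 70 mm high: its front stands at x = 0.657 m from y = 0.01 to 0.24, a knob on it reaches to x = 0.63 at y = 0.10. Right of it (y under 0) a flat strip cutter, 32 mm high, begins at x = 0.64
- tape: bystander: roll of masking tape lying flat, 98 mm across, 25 mm high, origin at the centre of its underside
- card_roll: bystander: standing roll of brown corrugated card strip, 62 mm across, 45 mm high, origin at the centre of its underside
- wax_block: bystander: pale block of wax, 44 x 62 x 28 mm, origin at the centre of its underside
Not all that is in view belongs to the job. Leave any turquoise look-alike of the tin_1 alone.

How it is judged:
By the outcome, as a careful person would: the job done as asked, in the order asked, and still so for the second after the job is handed in, while the arm keeps its last pose, push and grip.
It also fails if it takes over 72 s, if anything falls off the work surface, if the arm or the gripper's body presses on something with over 40 N, if the wrist force passes 120 N, or if a joint passes its speed limit or range.

### The arm

A 6-joint arm with a two-finger parallel gripper is mounted at the origin on a cart in front of the work surface, level with it; the furniture and walls round the work are solid. World frame = base frame: x ahead of the robot, y to its left, z up, the work surface at z = 0. Lengths are in m, angles in rad, forces in N, time in s.
With the tool pointing down it reaches from about 0.425 to 0.95 m from the base axis. Payload 3.5 kg.
Tool frame: the origin (TCP) lies at the very end of the fingers, on their centre line; the grasp point (between the pads) lies 19 mm behind it; x points along the fingers, z is the direction in which the jaws open and shut, and the axes are right-handed (so a half turn about x gives the same grasp; the last joint's range is limited). The gripper opens to 85 mm and grips with 20 to 120 N. Pads are 22 mm wide; open, the fingers measure 114 mm over their backs; the gripper's body (76 mm by 85 mm) begins 54 mm behind the grasp point. The pads swing forward as they close: fully open they stand 13 mm farther back than shut.
Start: joints at [1.198, 0.286, 1.577, -0, 1.279, -0.15], TCP at [0.149, 0.658, 0.231] pointing down, gripper open.
Joint ranges: [-2.77, 2.77], [-0.9, 2.22], [0.21, 2.48], [-1.53, 4.67], [0.24, 2.81], [-2.84, 2.84]. Speed limits (rad/s): [2.79, 2.79, 3.14, 3.14, 3.14, 3.14].

### API

Orientations are given as a unit quaternion [x, y, z, w].
In Python, from plant import ctrl, cams gives the robot as it stands.
- The arm moves only by the tool play_rows, never from a script. Its argument "rows" is a list of rows, each a list of 3 entries, a list of its own where there are three numbers: the opening in per cent of the stroke, from 0 (shut) to 100 (fully open), then the shift along the tool's x, y, z in units of 0.3 m (1.0 is 0.3 m), then the turn, a rotation vector about the tool's x, y, z in units of pi/2 rad (1.0 is pi/2 rad). A call has 1 to 10 rows; each row is the pose to reach, as a shift and turn from the pose commanded when the call began, along the tool's axes at that moment; what a row does not reach only later rows make up. A row lasts 1/12 s, in which the tool goes at most 41.7 mm and 7.16 degrees, less where a joint would pass 70% of its speed; a pose out of reach is approached as far as the arm can. A call with a number of a shift or a turn outside -1 to 1 is refused whole. A call with a gripper value outside its range is refused whole. The fingers move at their own pace and stop on an object; "force" is the grip in N (left out, the last holds). Time passes only in rows, so rows that repeat a pose let the fingers close. It gives the time, the measured TCP pose, the force and the opening at its end, in the units of the state.
- ctrl.get_state(): the state, without advancing time (a new reading comes with each control period).
- cams.read_camera(name): name is "scene" or "top"; returns a dict with "color" (384x512x3 uint8, red, green, blue), "fx", "fy", "cx", "cy" (pixels), "k1" (the pictures are not rectified: a ray, as slopes to the right and down, at radius r is drawn at 1 + k1 r^2 times it, then the intrinsics apply), "view" (4x4, takes a point from world to camera coordinates). Camera axes: x right, y down, z forward; pixel columns grow to the right and rows downward; lengths in m; the calibration is good to about 2 mm. A picture is of the moment at which its call begins. There is no depth.
- ctrl.sign_off(): hands the job in, once; it reports no verdict.
The state is a dict: "time": time; "qpos": joint angles; "dq": joint speeds; "joint_efforts": joint torques, N m; "eef_pos": TCP position; "tcp_rot": TCP orientation; "contact_force": force on the tool from outside, world axes, zero at the start; "wrist_torque": the same for the moment, N m; "opening": opening from 0.0 (shut) to 1.0 (fully open).
Only numpy, scipy, OpenCV 4.12 (cv2) and the standard library are available. Lean on these libraries where they do the work, as an engineer would, in place of code of your own. Each camera call takes 0.05 s, during which the arm holds its last target. There are 200 camera calls.

## Working session

There is one attempt and no reset: what is moved stays moved. The work goes in short steps, Python scripts to look and compute and a tool call to move; the robot and the scene stay as the last step left them, time stands still between calls to the robot, and variables do not carry over. Pictures are saved under pics/ and viewed, about 8 in all and at most 12, crops included, and the job is handed in when it is done.

Besides the shell and the picture viewer there is one more tool, called after "Call:" as a command line: name --argument value ..., lists and objects as JSON in quotes. play_rows: Moves the arm, as the interface text tells. Shifts and turns lie within -1 to 1; 1 stands for 0.3 m of shift or pi/2 rad of turn. Its arguments: {"type":"object","properties":{"rows":{"type":"array"},"force":{"type":"number"}},"required":["rows"]}

```bash
mkdir -p pics; ls; cat > h.py <<'E'
import numpy as np, cv2
from plant import ctrl, cams
from scipy.spatial.transform import Rotation as R
def snap(name,fn):
    c=cams.read_camera(name); cv2.imwrite('pics/'+fn,cv2.cvtColor(c['color'],cv2.COLOR_RGB2BGR)); return c
def px2w(c,u,v,z):
    # distorted px -> world point at height z
    x=(u-c['cx'])/c['fx']; y=(v-c['cy'])/c['fy']; xu,yu=x,y
    for _ in range(20):
        s=1+c['k1']*(xu*xu+yu*yu); xu,yu=x/s,y/s
    V=np.array(c['view']); o=-V[:3,:3].T@V[:3,3]; d=V[:3,:3].T@np.array([xu,yu,1])
    return o+d*(z-o[2])/d[2]
def w2px(c,p):
    V=np.array(c['view']); q=V[:3,:3]@np.array(p)+V[:3,3]; x,y=q[:2]/q[2]; s=1+c['k1']*(x*x+y*y)
    return c['fx']*x*s+c['cx'],c['fy']*y*s+c['cy']
def tool(p,yaw=None):
    """shift in tool units to reach world p"""
    s=ctrl.get_state(); r=R.from_quat(s['tcp_rot']); return r.inv().apply(np.array(p)-s['eef_pos'])/.3
E
python3 - <<'E'
from h import *
for n in('scene','top'):
    c=snap(n,n+'0.png'); print(n,c['fx'],c['k1'],np.round(c['view'],3).tolist())
s=ctrl.get_state(); print(s); print(R.from_quat(s['tcp_rot']).as_matrix().round(3))
E
```

```text
pics
scene 347.71297562115535 -0.06641151915604067 [[0.577, -0.817, 0.019, -0.221], [-0.487, -0.362, -0.795, 0.388], [0.656, 0.449, -0.606, 0.448], [0.0, 0.0, 0.0, 1.0]]
top 407.889243622439 -0.026148604532975146 [[0.0, -1.0, 0.001, 0.155], [-0.973, -0.0, -0.231, 0.597], [0.231, -0.001, -0.973, 0.927], [0.0, 0.0, 0.0, 1.0]]
{'time': 0.1, 'qpos': array([ 1.19798863e+00,  2.87103338e-01,  1.57804022e+00,  3.15236774e-06,
        1.27861125e+00, -1.49971449e-01]), 'dq': array([-7.67601110e-05, -2.38178507e-03, -2.15386771e-03,  1.92561373e-03,
       -1.39359654e-03,  2.29588683e-04]), 'joint_efforts': array([ 2.35464386e-04, -4.07294154e+01, -2.93701172e+01, -1.48446725e-04,
        3.43568361e-03,  1.55252656e-05]), 'eef_pos': array([0.14890327, 0.65775608, 0.23006279]), 'tcp_rot': array([-0.4416869 ,  0.55315586,  0.44092376,  0.55183106]), 'contact_force': array([ 0.12360099, -0.64305373, -0.54981884]), 'wrist_torque': array([ 0.02409464, -0.01889353, -0.03065265]), 'opening': 0.9992930149599306}
[[-0.001 -0.975  0.221]
 [-0.002  0.221  0.975]
 [-1.     0.    -0.002]]
```

View pics/top0.png

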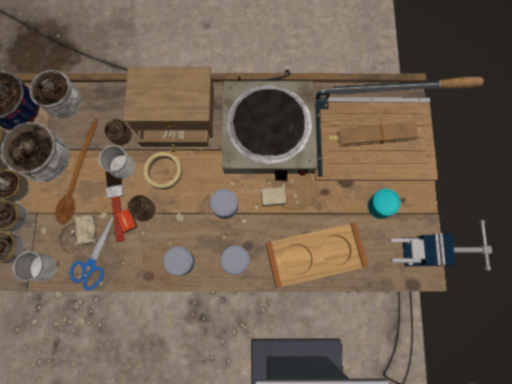

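View pics/scene0.png

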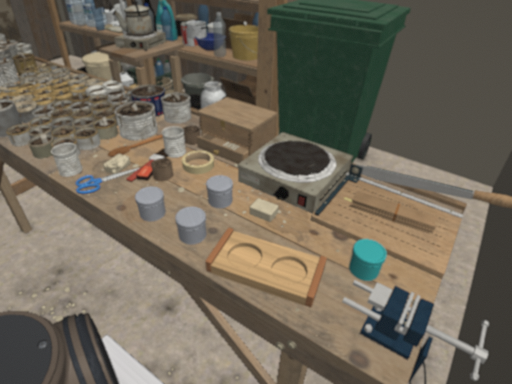

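Top view: grey tins at about (223,203), (179,261) and (235,260). The board is around (317,255) with wells at about (297,262) and (337,249), and the wax block is at (273,196). The card roll is at (141,208), the tape at (162,170), and the turquoise look-alike at (386,203).

```bash
cat >> h.py <<'E'
def hullmask(c,p,rings):
    t=np.linspace(0,6.283,60); pts=np.array([w2px(c,[p[0]+r*np.cos(a),p[1]+r*np.sin(a),z]) for r,z in rings for a in t])
    return pts
def cent(pts):
    m=cv2.moments(cv2.convexHull(pts.astype(np.float32))); return np.array([m['m10'],m['m01']])/m['m00']
def tins(c,rings=((.0345,.06),(.033,0.))):
    im=c['color'].astype(int); m=((im[...,2]-im[...,0]>8)&(im[...,2]-im[...,1]>2)&(im.sum(2)>250)).astype(np.uint8)
    n,l,st,ce=cv2.connectedComponentsWithStats(m); out=[]
    for i in range(1,n):
        if st[i,4]<350 or st[i,4]>1600: continue
        hp=np.argwhere(l==i)[:,::-1]; t=cent(hp)
        p=px2w(c,*t,.05)[:2]
        for _ in range(8):
            q=cent(hullmask(c,p,rings)); p=p+px2w(c,*t,.05)[:2]-px2w(c,*q,.05)[:2]
        out.append((t.round(1),st[i,4],p.round(4)))
    return out
E
python3 - <<'E'
from h import *
c=cams.read_camera('top')
for t in tins(c): print(t)
for n,u,v,z in(('wl',297,262,.026),('wr',337,249,.026),('wax',273,196,.028),('card',141,208,.045)): print(n,px2w(c,u,v,z).round(3))
b=cv2.cvtColor(c['color'],cv2.COLOR_RGB2BGR)[215:295,250:380]
cv2.imwrite('pics/board.png',cv2.resize(b,None,fx=6,fy=6,interpolation=cv2.INTER_CUBIC))
E
```

```text
(array([223.1, 202.4]), np.int32(389), array([0.5755, 0.2409]))
(array([234.4, 259.5]), np.int32(430), array([0.4332, 0.2101]))
(array([178. , 260.8]), np.int32(421), array([0.4308, 0.3472]))
(array([ 86.4, 273. ]), np.int32(512), array([0.4012, 0.5697]))
wl [0.429 0.058 0.026]
wr [ 0.461 -0.042  0.026]
wax [0.594 0.116 0.028]
card [0.56  0.444 0.045]
```

View pics/board.png

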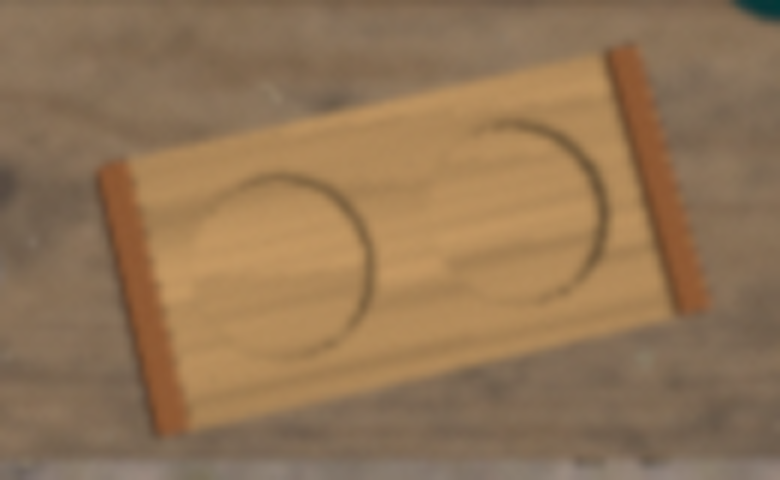

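The crop shows the board's batten outer corners at (98,172), (155,436), (637,43) and (708,312), and the well rim centres at about (283,265) and (517,212).

```bash
cat >> h.py <<'E'
def go(p,jaw=None,jaw0=None):
    """tool-unit shift to world p, and x-turn to jaw yaw"""
    s=ctrl.get_state(); r=R.from_quat(s['tcp_rot']); m=r.as_matrix(); y=np.arctan2(m[1,2],m[0,2])
    d=r.inv().apply(np.array(p)-s['eef_pos'])/.3
    print('shift',d.round(3),'turn', None if jaw is None else round(-(jaw-y)/(np.pi/2),3))
E
python3 - <<'E'
from h import *
from scipy.optimize import least_squares
c=cams.read_camera('top')
f=lambda u,v:((u+.5)/6-.5+250,(v+.5)/6-.5+215)
P=[px2w(c,*f(*q),.034)[:2] for q in((98,172),(155,436),(637,43),(708,312))]
M=np.array([[.056,.116],[-.056,.116],[.056,-.116],[-.056,-.116]])
rot=lambda a:np.array([[np.cos(a),-np.sin(a)],[np.sin(a),np.cos(a)]])
s=least_squares(lambda x:(M@rot(x[2]).T+x[:2]-P).ravel(),[.45,0,.3]); print('board',s.x.round(4),'res',s.fun.round(4))
for y in(.05,-.05): print('well',(rot(s.x[2])@[0,y]+s.x[:2]).round(4))
for q in((283,265),(517,212)): print('rim',px2w(c,*f(*q),.026).round(4))
im=c['color'].astype(int)
for u,v in((223,202),(234,260),(178,261)):
    m=np.zeros((386,514),np.uint8); g=cv2.GaussianBlur(c['color'],(3,3),0)
    cv2.floodFill(g,m,(u,v),0,(14,)*3,(14,)*3,4|cv2.FLOODFILL_FIXED_RANGE|cv2.FLOODFILL_MASK_ONLY|(1<<8)) if 0 else None
    w=im[v-25:v+25,u-25:u+25]; k=((w[...,2]-w[...,0])>-5).astype(np.uint8)
    n,l,st,ce=cv2.connectedComponentsWithStats(k); i=l[25,25]; hp=np.argwhere(l==i)[:,::-1]+[u-25,v-25]; t=cent(hp)
    p=px2w(c,*t,.05)[:2]
    for _ in range(8): p=p+px2w(c,*t,.05)[:2]-px2w(c,*cent(hullmask(c,p,((.0345,.06),(.033,0.)))),.05)[:2]
    print('tin',t.round(1),st[i],p.round(4), np.ptp(hullmask(c,p,((.0345,.06),(.033,0.))),axis=0))
go([.431,.347,.11],.3)
E
```

```text
board [0.4468 0.0108 0.2204] res [ 0.002   0.002  -0.0017 -0.0001 -0.0006 -0.0002  0.0003 -0.0017]
well [0.4358 0.0595]
well [ 0.4577 -0.038 ]
rim [0.4368 0.0584 0.026 ]
rim [ 0.4583 -0.0386  0.026 ]
tin [223.5 203.1] [ 12  12  27  29 613] [0.5736 0.2398] [28.64415019 30.98017859]
tin [234.6 259.6] [ 12  11  28  28 631] [0.4332 0.2095] [29.04462702 29.51030436]
tin [178.4 260.8] [ 11  11  30  28 671] [0.4309 0.3463] [32.13183937 29.4682258 ]
shift [ 0.402 -1.146 -0.802] turn 0.667
```

Call:
play_rows --rows '[[100,[0.1,-0.1,-0.07],[0.08,0,0]],[100,[0.2,-0.9,-0.63],[0.718,0,0]],[100,[0.2,-0.9,-0.63],[0.718,0,0]],[100,[0.2,-0.9,-0.63],[0.718,0,0]],[100,[0.2,-0.9,-0.63],[0.718,0,0]],[100,[0.2,-0.9,-0.63],[0.718,0,0]],[100,[0.2,-0.9,-0.63],[0.718,0,0]],[100,[0.2,-0.9,-0.63],[0.718,0,0]],[100,[0.2,-0.9,-0.63],[0.718,0,0]],[100,[0.2,-0.9,-0.63],[0.718,0,0]]]' --force 50

```text
time: 1.03
eef_pos: [0.3723, 0.412, 0.1707]
tcp_rot: [-0.076, 0.703, 0.075, 0.703]
contact_force: [-0.4, 0.2, 0.0]
opening: 1.001
```

```bash
python3 - <<'E'
from h import *
print(ctrl.get_state()['eef_pos']); go([.431,.3465,.13],.22)
E
```

```text
[0.37226575 0.41202759 0.17072539]
shift [ 0.136 -0.255  0.145] turn -0.004
```

Call:
play_rows --rows '[[100,[0.05,-0.13,0.07],[0,0,0]],[100,[0.1,-0.255,0.145],[0,0,0]],[100,[0.12,-0.255,0.145],[0,0,0]],[100,[0.2,-0.255,0.145],[0,0,0]],[100,[0.3,-0.255,0.145],[0,0,0]],[100,[0.4,-0.255,0.145],[0,0,0]],[100,[0.47,-0.255,0.145],[0,0,0]],[100,[0.5,-0.255,0.145],[0,0,0]],[100,[0.5,-0.255,0.145],[0,0,0]]]'

```text
time: 1.78
eef_pos: [0.4274, 0.3491, 0.0187]
tcp_rot: [-0.079, 0.705, 0.078, 0.701]
contact_force: [0.2, -0.4, 0.9]
opening: 1.0
```

```bash
python3 - <<'E'
from h import *
s=ctrl.get_state(); print(s['eef_pos'],s['contact_force'],s['wrist_torque']); go([.431,.3465,.02],.22)
E
```

```text
[0.42736494 0.34905991 0.01871456] [ 0.20553314 -0.36422493  0.94110459] [-0.08330573  0.00268046  0.07094052]
shift [-0.004 -0.011  0.01 ] turn 0.002
```

Call:
play_rows --rows '[[60,[-0.004,-0.01,0.01],[0,0,0]],[30,[-0.004,-0.01,0.01],[0,0,0]],[30,[-0.004,-0.01,0.01],[0,0,0]],[30,[-0.004,-0.01,0.01],[0,0,0]],[30,[-0.1,-0.01,0.01],[0,0,0]],[30,[-0.22,-0.01,0.01],[0,0,0]],[30,[-0.34,-0.01,0.01],[0,0,0]],[30,[-0.44,-0.01,0.01],[0,0,0]],[30,[-0.48,-0.01,0.01],[0,0,0]],[30,[-0.48,-0.01,0.01],[0,0,0]]]' --force 80

```text
time: 2.62
eef_pos: [0.4357, 0.3481, 0.1697]
tcp_rot: [-0.077, 0.7, 0.079, 0.706]
contact_force: [0.6, 0.1, -2.8]
opening: 0.769
```

```bash
python3 - <<'E'
from h import *
for i in range(4):
    s=ctrl.get_state(); print(s['time'],s['eef_pos'],s['contact_force'],s['wrist_torque'],s['opening']); cams.read_camera('top')
E
```

```text
2.6167 [0.43567065 0.34808194 0.16967504] [ 0.60983713  0.10171115 -2.83372753] [-0.00140045 -0.0018029   0.02901999] 0.7689143071791268
2.6667 [0.43408978 0.34718795 0.16644994] [-0.22802137  0.25213174 -3.71005566] [-0.03113694 -0.02053638 -0.02380026] 0.7659020143505062
2.7167 [0.43278701 0.34647462 0.16407185] [ 0.13499695 -0.05207727 -3.75827991] [ 0.03595954  0.00623562 -0.03232317] 0.7718425366002393
2.7667 [0.43202717 0.34607139 0.16269086] [-0.48386279 -1.06372963 -2.83153257] [-0.04403804 -0.03817761 -0.0690668 ] 0.7684585357375301
```

```bash
cat > s.py <<'E'
from h import *; import sys
n=int(sys.argv[1]); L=[]
for i in range(n):
    if i: cams.read_camera('top')
    s=ctrl.get_state(); r=R.from_quat(s['tcp_rot']).inv()
    L.append(np.r_[s['time'],r.apply(s['wrist_torque']),r.apply(s['contact_force'])])
L=np.array(L); np.set_printoptions(suppress=True,linewidth=160)
print('t',L[:,0].round(2)); print('Tx',L[:,1].round(2)); print('Ty',L[:,2].round(2)); print('Tz',L[:,3].round(2)); print('Fz',L[:,6].round(1)); print('Fy',L[:,5].round(1))
E
```

Call:
play_rows --rows '[[30,[0,0,0],[0,0.064,0]],[30,[0,0,0],[0,0.064,0]],[30,[0,0,0],[0,0.064,0]],[30,[0,0,0],[0,0.064,0]],[30,[0,0,0],[0,0.064,0]],[30,[0,0,0],[0,0.064,0]],[30,[0,0,0],[0,0,0]],[30,[0,0,0],[0,-0.064,0]]]'

```text
time: 3.48
eef_pos: [0.4345, 0.3471, 0.1658]
tcp_rot: [-0.073, 0.665, 0.082, 0.739]
contact_force: [-0.5, -0.1, -2.2]
opening: 0.769
```

```bash
python3 s.py 9
```

```text
t [3.48 3.53 3.58 3.63 3.68 3.73 3.78 3.83 3.88]
Tx [-0.01  0.03  0.01  0.02  0.03  0.03 -0.01 -0.01  0.03]
Ty [0.1  0.25 0.14 0.06 0.11 0.1  0.03 0.03 0.08]
Tz [ 0.02  0.01 -0.03 -0.02  0.04  0.03  0.03  0.02  0.01]
Fz [-0.7 -3.1 -0.9 -1.2 -0.2  0.6 -0.4  0.6 -0.8]
Fy [-0.   1.   0.3  0.5  0.7  0.1  1.  -0.2  0.2]
```

Call:
play_rows --rows '[[30,[0,0,0],[0,0.07,0]],[30,[0,0,0],[0,0.128,0]]]'

```text
time: 4.05
eef_pos: [0.4333, 0.3471, 0.1658]
tcp_rot: [-0.082, 0.739, 0.074, 0.665]
contact_force: [1.2, 0.3, -1.5]
opening: 0.771
```

```bash
python3 s.py 9
```

```text
t [4.05 4.1  4.15 4.2  4.25 4.3  4.35 4.4  4.45]
Tx [-0.01 -0.01  0.04  0.03  0.01  0.01 -0.07  0.01  0.03]
Ty [-0.13 -0.19 -0.11 -0.11 -0.07 -0.07 -0.1  -0.13 -0.11]
Tz [-0.01 -0.02  0.04 -0.02 -0.03  0.01 -0.    0.   -0.04]
Fz [ 1.4  1.   0.6 -0.5 -1.  -0.4 -0.2  0.1  0.9]
Fy [ 0.  -1.1 -0.1 -1.   0.   0.5 -0.3 -0.1 -0.2]
```

Call:
play_rows --rows '[[30,[0,0,0],[0,-0.06,0]],[30,[0,0,0],[0,-0.1,0]],[30,[0,0,0],[0,-0.1,0]]]'

```text
time: 4.7
eef_pos: [0.4311, 0.3466, 0.165]
tcp_rot: [-0.076, 0.683, 0.08, 0.722]
contact_force: [-1.0, -0.1, -3.2]
opening: 0.771
```

```bash
python3 s.py 8
```

```text
t [4.7  4.75 4.8  4.85 4.9  4.95 5.   5.05]
Tx [-0.03 -0.   -0.03 -0.03  0.01 -0.02 -0.03  0.02]
Ty [0.1  0.03 0.03 0.05 0.02 0.1  0.12 0.07]
Tz [ 0.02 -0.05 -0.02  0.01  0.07  0.03 -0.01  0.08]
Fz [-1.1 -0.2  0.3 -0.   0.7 -0.   0.9 -0. ]
Fy [ 0.1  0.6 -0.2  0.1  0.   0.6  0.2  0.4]
```

Call:
play_rows --rows '[[30,[0,0,0],[0,0.06,0]],[30,[0,0,0],[0,0.08,0]],[30,[0,0,0],[0,0.08,0]]]'

```text
time: 5.3
eef_pos: [0.435, 0.347, 0.1653]
tcp_rot: [-0.08, 0.727, 0.075, 0.678]
contact_force: [0.2, 0.0, -3.1]
opening: 0.769
```

```bash
python3 s.py 8
```

```text
t [5.3  5.35 5.4  5.45 5.5  5.55 5.6  5.65]
Tx [ 0.02 -0.06  0.03  0.04  0.04  0.03 -0.01  0.04]
Ty [-0.   -0.05  0.03 -0.03 -0.06 -0.07 -0.07 -0.02]
Tz [-0.03 -0.01 -0.03 -0.01  0.01  0.09 -0.02 -0.07]
Fz [ 0.4  0.3  0.2 -0.  -0.1  0.7  0.6  0.7]
Fy [-0.   0.5  0.1  0.2 -0.2  0.   1.3  0.1]
```

Call:
play_rows --rows '[[30,[0,0,0],[0,-0.06,0]],[30,[0,0,0],[0,-0.09,0]],[30,[0,0,0],[0,-0.09,0]]]'

```text
time: 5.9
eef_pos: [0.4316, 0.3466, 0.165]
tcp_rot: [-0.075, 0.677, 0.081, 0.728]
contact_force: [-0.5, -0.0, -2.0]
opening: 0.768
```

```bash
python3 s.py 8
```

```text
t [5.9  5.95 6.   6.05 6.1  6.15 6.2  6.25]
Tx [ 0.01 -0.01 -0.02 -0.01  0.04  0.01 -0.04 -0.01]
Ty [0.1  0.05 0.05 0.06 0.06 0.03 0.07 0.13]
Tz [ 0.01  0.02  0.02  0.    0.02  0.03 -0.03 -0.01]
Fz [-0.6  0.3 -0.3 -0.  -0.2 -0.5 -1.1 -0.1]
Fy [ 0.1  0.3  0.2 -0.2 -0.8 -0.4 -0.9 -0.4]
```

Call:
play_rows --rows '[[30,[0,0,0],[0,0.06,0]],[30,[0,0,0],[0,0.11,0]],[30,[0,0,0],[0,0.11,0]]]'

```text
time: 6.5
eef_pos: [0.4357, 0.3471, 0.1654]
tcp_rot: [-0.081, 0.737, 0.073, 0.667]
contact_force: [-1.0, 0.0, -1.9]
opening: 0.77
```

```bash
python3 s.py 7
```

```text
t [6.5  6.55 6.6  6.65 6.7  6.75 6.8 ]
Tx [ 0.01  0.01 -0.05 -0.01 -0.02  0.05  0.  ]
Ty [-0.12 -0.14 -0.05 -0.06 -0.05 -0.09 -0.08]
Tz [-0.02 -0.01 -0.02  0.05  0.04  0.01  0.03]
Fz [-0.8 -0.2 -0.3  0.3  0.2  0.2  0.2]
Fy [ 0.3 -0.6  0.5  0.2  0.1 -0.7  1.5]
```

Call:
play_rows --rows '[[30,[0,0,0],[0,-0.064,0]],[30,[0,0,0],[0,-0.128,0]],[30,[0,0,0],[0,-0.128,0]]]'

```text
time: 7.05
eef_pos: [0.4301, 0.3463, 0.1643]
tcp_rot: [-0.074, 0.667, 0.082, 0.737]
contact_force: [-1.4, 0.0, -3.3]
opening: 0.767
```

```bash
python3 s.py 7
```

```text
t [7.05 7.1  7.15 7.2  7.25 7.3  7.35]
Tx [ 0.03 -0.01 -0.    0.03 -0.01 -0.01  0.05]
Ty [0.11 0.09 0.09 0.07 0.02 0.07 0.11]
Tz [-0.01 -0.01 -0.01  0.02  0.02  0.03  0.  ]
Fz [-1.7 -0.1  0.   0.   0.4 -0.  -0.3]
Fy [ 0.4 -0.5 -0.1  0.1 -0.   0.8  0.1]
```

Call:
play_rows --rows '[[30,[0,0,0],[0,0.064,0]],[30,[0,0,0],[0,0.128,0]],[30,[0,0,0],[0,0.128,0]],[30,[0,0,0],[0,0.128,0]]]'

```text
time: 7.68
eef_pos: [0.4349, 0.347, 0.165]
tcp_rot: [-0.081, 0.737, 0.073, 0.667]
contact_force: [-0.2, 0.0, -2.5]
opening: 0.768
```

```bash
python3 s.py 5
```

```text
t [7.68 7.73 7.78 7.83 7.88]
Tx [ 0.03 -0.05  0.02  0.01  0.01]
Ty [-0.09 -0.08 -0.09 -0.07 -0.1 ]
Tz [-0.01  0.01  0.06  0.04  0.02]
Fz [0.1 0.  0.1 0.6 1. ]
Fy [ 0.1 -0.2 -0.1  0.9 -0.1]
```

Call:
play_rows --rows '[[30,[0,0,0],[0,-0.064,0]],[30,[0,0,0],[0,-0.128,0]],[30,[0,0,0],[0,-0.128,0]],[30,[0,0,0],[0,-0.128,0]]]'

```text
time: 8.22
eef_pos: [0.4318, 0.3467, 0.1653]
tcp_rot: [-0.074, 0.667, 0.082, 0.737]
contact_force: [-0.4, -0.1, -2.5]
opening: 0.772
```

```bash
python3 s.py 5
```

```text
t [8.22 8.27 8.32 8.37 8.42]
Tx [-0.02  0.03  0.   -0.06  0.09]
Ty [0.11 0.13 0.09 0.05 0.12]
Tz [-0.03  0.    0.    0.04 -0.01]
Fz [-0.7  0.3 -0.5 -0.8 -0.2]
Fy [ 0.   0.8 -0.3  0.2 -1.2]
```

Call:
play_rows --rows '[[30,[0,0,0],[0,0.064,0]],[30,[0,0,0],[0,0.128,0]]]'

```text
time: 8.58
eef_pos: [0.4331, 0.3471, 0.1659]
tcp_rot: [-0.082, 0.739, 0.074, 0.665]
contact_force: [0.4, -0.4, -1.8]
opening: 0.767
```

```bash
python3 s.py 8
```

```text
t [8.58 8.63 8.68 8.73 8.78 8.83 8.88 8.93]
Tx [-0.07 -0.    0.04  0.    0.   -0.05 -0.01 -0.01]
Ty [-0.18 -0.24 -0.13 -0.06 -0.05 -0.12 -0.18 -0.1 ]
Tz [-0.08  0.01  0.01  0.02 -0.01  0.04  0.02  0.01]
Fz [ 0.5  3.   0.3  0.6  0.3 -0.5 -0.3  0.9]
Fy [-0.4 -1.2 -0.6  0.5 -0.1 -0.3  0.1  0.9]
```

Call:
play_rows --rows '[[30,[0,0,0],[0,-0.064,0]],[30,[0,0,0],[0,-0.128,0]]]'

```text
time: 9.1
eef_pos: [0.4341, 0.3471, 0.1657]
tcp_rot: [-0.073, 0.665, 0.082, 0.739]
contact_force: [-0.5, 0.3, -2.8]
opening: 0.774
```

```bash
python3 s.py 8
```

```text
t [9.1  9.15 9.2  9.25 9.3  9.35 9.4  9.45]
Tx [ 0.04  0.01  0.04 -0.04 -0.   -0.04 -0.02  0.02]
Ty [0.07 0.27 0.08 0.07 0.1  0.08 0.08 0.1 ]
Tz [-0.02  0.04  0.01 -0.02 -0.04 -0.05  0.03  0.01]
Fz [-0.7 -2.5 -1.1 -0.9  0.2 -1.   0.3 -0.1]
Fy [ 0.4  0.6 -0.2 -0.3 -0.6  0.4 -0.3  0.5]
```

Call:
play_rows --rows '[[30,[0,0,0],[0,0.064,0]],[30,[0,0,0],[0,0.064,0]],[30,[0,0,0],[0,0.064,0]]]'

```text
time: 9.7
eef_pos: [0.435, 0.3471, 0.1654]
tcp_rot: [-0.077, 0.702, 0.077, 0.704]
contact_force: [0.3, -0.4, -3.3]
opening: 0.765
```

Call:
play_rows --rows '[[30,[0.1,0,0],[0,0,0]],[30,[0.2,0,0],[0,0,0]],[30,[0.3,0,0],[0,0,0]],[30,[0.39,0,0],[0,0,0]],[30,[0.44,0,0],[0,0,0]],[30,[0.472,0,0],[0,0,0]],[30,[0.475,0,0],[0,0,0]],[60,[0.475,0,0],[0,0,0]],[100,[0.475,0,0],[0,0,0]],[100,[0.475,0,0],[0,0,0]]]'

```text
time: 10.53
eef_pos: [0.4346, 0.3476, 0.0241]
tcp_rot: [-0.077, 0.701, 0.078, 0.704]
contact_force: [0.8, 0.1, 0.2]
opening: 0.996
```

Call:
play_rows --rows '[[100,[0,0,0],[0,0,0]],[100,[-0.1,0,0],[0,0,0]],[100,[-0.2,0,0],[0,0,0]],[100,[-0.3,0,0],[0,0,0]],[100,[-0.33,0,0],[0,0,0]]]'

```text
time: 10.95
eef_pos: [0.4366, 0.3486, 0.1276]
tcp_rot: [-0.076, 0.699, 0.079, 0.706]
contact_force: [1.2, 0.5, 0.1]
opening: 0.998
```

```bash
python3 - <<'E'
from h import *
s=ctrl.get_state(); print(s['time'],s['eef_pos'],s['contact_force'],s['wrist_torque'],s['opening']); go([.433,.2095,.1],.22); go([.433,.2095,.02],.22)
E
```

```text
10.95 [0.43661152 0.34857326 0.12755675] [1.2439823  0.48576319 0.1206303 ] [ 0.02152753 -0.03737809 -0.04063181] 0.9979239925414177
shift [ 0.09  -0.45  -0.114] turn 0.0
shift [ 0.356 -0.451 -0.117] turn 0.0
```

Call:
play_rows --rows '[[100,[0,-0.12,-0.03],[0,0.064,0]],[100,[0,-0.24,-0.06],[0,0.064,0]],[100,[0,-0.36,-0.09],[0,0.064,0]],[100,[0,-0.45,-0.114],[0,0.064,0]],[100,[0,-0.45,-0.114],[0,0.064,0]],[100,[0,-0.45,-0.114],[0,0.064,0]],[100,[0,-0.45,-0.114],[0,0.064,0]],[100,[0,-0.45,-0.114],[0,0,0]],[100,[0,-0.45,-0.114],[0,-0.064,0]]]'

```text
time: 11.7
eef_pos: [0.4311, 0.2089, 0.1223]
tcp_rot: [-0.074, 0.665, 0.082, 0.739]
contact_force: [-0.6, -0.1, -0.0]
opening: 1.002
```

```bash
python3 s.py 4
```

```text
t [11.7  11.75 11.8  11.85]
Tx [ 0.03  0.02 -0.02  0.02]
Ty [-0.01  0.09  0.08  0.06]
Tz [ 0.01  0.1   0.01 -0.  ]
Fz [-0.6 -1.1 -0.5 -0. ]
Fy [ 0.   1.3 -0.4  0.5]
```

Call:
play_rows --rows '[[100,[0,0,0],[0,0.064,0]],[100,[0,0,0],[0,0.064,0]],[100,[0,0,0],[0,0.064,0]]]'

```text
time: 12.1
eef_pos: [0.4313, 0.2084, 0.1223]
tcp_rot: [-0.078, 0.702, 0.078, 0.703]
contact_force: [-0.2, -0.4, 0.4]
opening: 0.998
```

```bash
python3 - <<'E'
from h import *
s=ctrl.get_state(); print(s['time'],s['eef_pos']); go([.433,.2095,.02],.22)
E
```

```text
12.1 [0.43129631 0.20842192 0.12234621]
shift [0.341 0.002 0.006] turn 0.0
```

Call:
play_rows --rows '[[100,[0.12,0.002,0.006],[0,0,0]],[100,[0.24,0.002,0.006],[0,0,0]],[100,[0.32,0.002,0.006],[0,0,0]],[100,[0.341,0.002,0.006],[0,0,0]],[60,[0.341,0.002,0.006],[0,0,0]],[30,[0.341,0.002,0.006],[0,0,0]],[30,[0.341,0.002,0.006],[0,0,0]],[30,[0.341,0.002,0.006],[0,0,0]],[30,[0.341,0.002,0.006],[0,0,0]],[30,[0.25,0.002,0.006],[0,0,0]]]'

```text
time: 12.93
eef_pos: [0.4272, 0.2076, 0.0431]
tcp_rot: [-0.078, 0.706, 0.077, 0.699]
contact_force: [-0.5, -1.0, -3.0]
opening: 0.77
```

Call:
play_rows --rows '[[30,[-0.1,0,0],[0,0,0]],[30,[-0.22,0,0],[0,0,0]],[30,[-0.33,0,0],[0,0,0]],[30,[-0.385,0,0],[0,0.064,0]],[30,[-0.385,0,0],[0,0.064,0]],[30,[-0.385,0,0],[0,0.064,0]],[30,[-0.385,0,0],[0,0.064,0]],[30,[-0.385,0,0],[0,0.064,0]]]'

```text
time: 13.6
eef_pos: [0.4292, 0.2082, 0.1597]
tcp_rot: [-0.082, 0.739, 0.074, 0.665]
contact_force: [-1.1, 0.1, -2.4]
opening: 0.773
```

```bash
python3 s.py 3
```

```text
t [13.6  13.65 13.7 ]
Tx [-0.01  0.02  0.13]
Ty [-0.01 -0.06 -0.06]
Tz [-0.01  0.    0.07]
Fz [-0.8  0.8  0.3]
Fy [0.3 0.8 0.7]
```

Call:
play_rows --rows '[[30,[0,0,0],[0,-0.064,0]],[30,[0,0,0],[0,-0.128,0]]]'

```text
time: 13.87
eef_pos: [0.4314, 0.2086, 0.1611]
tcp_rot: [-0.074, 0.666, 0.081, 0.738]
contact_force: [-0.4, -0.3, -2.7]
opening: 0.772
```

```bash
python3 s.py 8
```

```text
t [13.87 13.92 13.97 14.02 14.07 14.12 14.17 14.22]
Tx [-0.02 -0.03 -0.04  0.02 -0.04  0.01  0.   -0.02]
Ty [0.09 0.18 0.16 0.08 0.07 0.13 0.08 0.04]
Tz [ 0.01  0.12 -0.05  0.06  0.01 -0.03 -0.02 -0.03]
Fz [-0.7 -1.6  0.8  0.4  0.  -0.9 -0.6 -0.1]
Fy [-0.2  2.6  0.3 -0.5 -0.7  1.   0.7  0.8]
```

Call:
play_rows --rows '[[30,[0,0,0],[0,0.064,0]],[30,[0,0,0],[0,0.128,0]]]'

```text
time: 14.38
eef_pos: [0.4311, 0.2087, 0.1628]
tcp_rot: [-0.082, 0.739, 0.074, 0.665]
contact_force: [0.1, -0.5, -2.9]
opening: 0.769
```

```bash
python3 s.py 8
```

```text
t [14.38 14.43 14.48 14.53 14.58 14.63 14.68 14.73]
Tx [ 0.01 -0.02  0.01 -0.06  0.03  0.03  0.02 -0.02]
Ty [-0.13 -0.18 -0.11 -0.01 -0.02 -0.06  0.07 -0.02]
Tz [ 0.04 -0.1   0.03  0.02  0.02 -0.05 -0.01  0.05]
Fz [ 0.3  2.2  0.2  0.3  0.4  0.2 -0.3 -0.4]
Fy [-0.5 -2.  -0.4 -0.5  0.3 -0.5 -0.1 -0.4]
```

Call:
play_rows --rows '[[30,[0,0,0],[0,-0.064,0]],[30,[0,0,0],[0,-0.128,0]],[30,[0,0,0],[0,-0.128,0]]]'

```text
time: 14.98
eef_pos: [0.4278, 0.2083, 0.1611]
tcp_rot: [-0.074, 0.667, 0.082, 0.737]
contact_force: [-0.6, 0.3, -2.5]
opening: 0.773
```

```bash
python3 s.py 7
```

```text
t [14.98 15.03 15.08 15.13 15.18 15.23 15.28]
Tx [ 0.02 -0.02 -0.01  0.    0.04  0.    0.01]
Ty [0.08 0.1  0.07 0.06 0.02 0.06 0.09]
Tz [ 0.04 -0.    0.01 -0.02 -0.04 -0.04 -0.02]
Fz [-0.7  0.4 -0.5  0.4  0.2 -0.5 -0.7]
Fy [ 0.4 -0.2  0.5  0.3  0.4 -0.8  0.1]
```

Call:
play_rows --rows '[[30,[0,0,0],[0,0.064,0]],[30,[0,0,0],[0,0.128,0]],[30,[0,0,0],[0,0.128,0]],[30,[0,0,0],[0,0.128,0]]]'

```text
time: 15.62
eef_pos: [0.4324, 0.2088, 0.1621]
tcp_rot: [-0.081, 0.737, 0.074, 0.667]
contact_force: [-0.7, -0.7, -1.7]
opening: 0.767
```

```bash
python3 s.py 5
```

```text
t [15.62 15.67 15.72 15.77 15.82]
Tx [-0.    0.05 -0.02  0.07  0.01]
Ty [-0.1  -0.06 -0.08 -0.08 -0.06]
Tz [-0.05 -0.02  0.01  0.04 -0.02]
Fz [-0.7  0.5 -0.2  0.3  0.4]
Fy [-0.5 -0.7  0.2  0.4 -0.4]
```

Call:
play_rows --rows '[[30,[0,0,0],[0,-0.064,0]],[30,[0,0,0],[0,-0.064,0]],[30,[0,0,0],[0,-0.064,0]]]'

```text
time: 16.07
eef_pos: [0.4299, 0.2085, 0.1624]
tcp_rot: [-0.078, 0.703, 0.078, 0.702]
contact_force: [0.2, 0.0, -2.4]
opening: 0.775
```

Call:
play_rows --rows '[[30,[0.1,0,0],[0,0,0]],[30,[0.2,0,0],[0,0,0]],[30,[0.3,0,0],[0,0,0]],[30,[0.39,0,0],[0,0,0]],[30,[0.44,0,0],[0,0,0]],[30,[0.472,0,0],[0,0,0]],[30,[0.475,0,0],[0,0,0]],[60,[0.475,0,0],[0,0,0]],[100,[0.475,0,0],[0,0,0]],[100,[0.475,0,0],[0,0,0]]]'

```text
time: 16.9
eef_pos: [0.4326, 0.209, 0.021]
tcp_rot: [-0.078, 0.702, 0.078, 0.704]
contact_force: [-0.1, 0.2, 0.5]
opening: 0.994
```

Call:
play_rows --rows '[[100,[0,0,0],[0,0,0]],[100,[-0.1,0,0],[0,0,0]],[100,[-0.2,0,0],[0,0,0]],[100,[-0.3,0,0],[0,0,0]],[100,[-0.33,0,0],[0,0,0]],[100,[-0.33,0,0],[0,0,0]]]'

```text
time: 17.4
eef_pos: [0.4339, 0.2094, 0.1228]
tcp_rot: [-0.077, 0.7, 0.078, 0.706]
contact_force: [-0.0, -0.2, -0.2]
opening: 1.003
```

```bash
python3 - <<'E'
from h import *
s=ctrl.get_state(); print(s['time'],s['eef_pos'],s['contact_force'],s['wrist_torque'],s['opening']); go([.574,.2398,.1],.22); go([.574,.2398,.02],.22)
c=cams.read_camera('top')
for t in tins(c): print(t)
E
```

```text
17.4 [0.4338991  0.20937673 0.1227821 ] [-0.02644314 -0.24245035 -0.19078519] [ 0.04223316 -0.00352982  0.03386693] 1.0025305323532974
shift [ 0.08  -0.003  0.477] turn 0.0
shift [ 0.347 -0.003  0.475] turn 0.0
(array([223.3, 202.3]), np.int32(447), array([0.5758, 0.2404]))
(array([176.1, 258.7]), np.int32(423), array([0.4358, 0.352 ]))
(array([ 86.4, 272.9]), np.int32(521), array([0.4014, 0.5697]))
```

Call:
play_rows --rows '[[100,[0,0,0.12],[0,0,0]],[100,[0,0,0.25],[0,0,0]],[100,[0,0,0.38],[0,0,0]],[100,[0,-0.003,0.475],[0,0,0]],[100,[0.05,-0.003,0.475],[0,0,0]],[100,[0.15,-0.003,0.475],[0,0,0]],[100,[0.25,-0.003,0.475],[0,0,0]],[100,[0.33,-0.003,0.475],[0,0,0]],[100,[0.345,-0.003,0.475],[0,0,0]],[80,[0.345,-0.003,0.475],[0,0,0]]]'

```text
time: 18.28
eef_pos: [0.5675, 0.2381, 0.011]
tcp_rot: [-0.078, 0.705, 0.077, 0.7]
contact_force: [2.2, -0.5, 0.4]
opening: 0.887
```

Call:
play_rows --rows '[[30,[0,0,0],[0,0,0]],[30,[0,0,0],[0,0,0]],[30,[0,0,0],[0,0,0]],[30,[-0.1,0,0],[0,0,0]],[30,[-0.22,0,0],[0,0,0]],[30,[-0.33,0,0],[0,0,0]],[30,[-0.44,0,0],[0,0,0]],[30,[-0.476,0,0],[0,0.064,0]],[30,[-0.476,0,0],[0,0.064,0]],[30,[-0.476,0,0],[0,0.064,0]]]'

```text
time: 19.12
eef_pos: [0.5714, 0.2391, 0.1592]
tcp_rot: [-0.081, 0.736, 0.074, 0.668]
contact_force: [-0.5, 0.2, -3.1]
opening: 0.745
```

Call:
play_rows --rows '[[30,[0,0,0],[0,0,0]],[30,[0,0,0],[0,0,0]],[30,[0,0,0],[0,0,0]]]'

```text
time: 19.37
eef_pos: [0.5688, 0.2386, 0.1558]
tcp_rot: [-0.082, 0.738, 0.074, 0.665]
contact_force: [-0.3, -0.3, -2.2]
opening: 0.745
```

```bash
python3 s.py 3
```

```text
t [19.37 19.42 19.47]
Tx [-0.02  0.01 -0.  ]
Ty [-0.06 -0.06 -0.11]
Tz [-0.01  0.04  0.02]
Fz [-0.1 -0.5 -0.1]
Fy [-0.2 -0.2 -0.3]
```

Call:
play_rows --rows '[[30,[0,0,0],[0,-0.064,0]],[30,[0,0,0],[0,-0.128,0]],[30,[0,0,0],[0,-0.128,0]],[30,[0,0,0],[0,-0.128,0]]]'

```text
time: 19.8
eef_pos: [0.5689, 0.2387, 0.1574]
tcp_rot: [-0.074, 0.668, 0.081, 0.736]
contact_force: [-0.2, -0.1, -2.3]
opening: 0.743
```

```bash
python3 s.py 5
```

```text
t [19.8  19.85 19.9  19.95 20.  ]
Tx [ 0.02 -0.04 -0.01  0.    0.01]
Ty [0.09 0.06 0.06 0.12 0.07]
Tz [ 0.01  0.05  0.03 -0.03  0.03]
Fz [-0.5  0.5 -0.8 -0.2  0.2]
Fy [-0.  -0.6 -0.3  0.7  0.9]
```

Call:
play_rows --rows '[[30,[0,0,0],[0,0.064,0]],[30,[0,0,0],[0,0.128,0]],[30,[0,0,0],[0,0.128,0]],[30,[0,0,0],[0,0.128,0]]]'

```text
time: 20.33
eef_pos: [0.5719, 0.239, 0.1578]
tcp_rot: [-0.081, 0.737, 0.074, 0.667]
contact_force: [-0.5, -0.2, -2.2]
opening: 0.748
```

```bash
python3 s.py 5
```

```text
t [20.33 20.38 20.43 20.48 20.53]
Tx [-0.05 -0.01  0.05 -0.04  0.01]
Ty [-0.01 -0.13 -0.01 -0.07 -0.07]
Tz [ 0.    0.03 -0.    0.01  0.01]
Fz [-0.3 -0.   0.2  0.5  0.9]
Fy [-0.  -0.4  0.3 -0.2  0. ]
```

Call:
play_rows --rows '[[30,[0,0,0],[0,-0.064,0]],[30,[0,0,0],[0,-0.128,0]],[30,[0,0,0],[0,-0.128,0]]]'

```text
time: 20.78
eef_pos: [0.5667, 0.2386, 0.1569]
tcp_rot: [-0.074, 0.667, 0.082, 0.736]
contact_force: [-0.6, 0.1, -2.7]
opening: 0.74
```

```bash
python3 s.py 7
```

```text
t [20.78 20.83 20.88 20.93 20.98 21.03 21.08]
Tx [-0.02 -0.   -0.04  0.01  0.04 -0.01  0.01]
Ty [0.14 0.09 0.08 0.05 0.12 0.03 0.11]
Tz [ 0.02 -0.03  0.01  0.04  0.    0.04  0.01]
Fz [-0.8 -0.1  0.3  0.3  0.2 -0.4  0.7]
Fy [ 0.2 -0.1 -0.3 -0.2 -0.1  1.2 -0.2]
```

Call:
play_rows --rows '[[30,[0,0,0],[0,0.064,0]],[30,[0,0,0],[0,0.128,0]]]'

```text
time: 21.25
eef_pos: [0.5701, 0.2389, 0.1587]
tcp_rot: [-0.082, 0.739, 0.074, 0.665]
contact_force: [0.4, 0.6, -2.5]
opening: 0.746
```

```bash
python3 s.py 8
```

```text
t [21.25 21.3  21.35 21.4  21.45 21.5  21.55 21.6 ]
Tx [-0.01  0.03  0.05  0.05  0.01  0.03  0.02 -0.01]
Ty [-0.17 -0.18 -0.1  -0.11 -0.05 -0.09 -0.09 -0.07]
Tz [ 0.09 -0.06  0.02  0.04 -0.01 -0.02  0.02  0.02]
Fz [ 0.7  2.2  1.5  0.5  0.4  0.3  0.4 -0.4]
Fy [ 0.5 -0.5  0.2  0.4  0.5  0.9 -0.2  0.2]
```

Wrist readings are noisy and the 50 ms sampling could miss knocks. The joint efforts look much cleaner, so I'll use those.

```bash
cat > e.py <<'E'
from h import *; import sys
n=int(sys.argv[1]); L=[]
for i in range(n):
    if i: cams.read_camera('top')
    s=ctrl.get_state(); r=R.from_quat(s['tcp_rot']).inv(); L.append(np.r_[s['time'],s['joint_efforts'],s['qpos'][4],r.apply(s['wrist_torque'])[1]])
L=np.array(L); np.set_printoptions(suppress=True,linewidth=160)
for k,m in((0,'t'),(4,'e4'),(5,'e5'),(6,'e6'),(7,'q5'),(3,'e3'),(8,'Ty')): print(m,L[:,k].round(4))
E
python3 e.py 2
```

```text
t [21.6  21.65]
e4 [-0.0114 -0.0106]
e5 [0.2639 0.27  ]
e6 [0.0013 0.0013]
q5 [1.2365 1.2367]
e3 [-28.7925 -28.7012]
Ty [-0.0724 -0.1202]
```

Call:
play_rows --rows '[[30,[0,0,0],[0,-0.064,0]],[30,[0,0,0],[0,-0.1,0]],[30,[0,0,0],[0,-0.1,0]]]'

```text
time: 21.9
eef_pos: [0.5682, 0.2388, 0.158]
tcp_rot: [-0.076, 0.683, 0.08, 0.722]
contact_force: [-0.7, 0.5, -2.6]
opening: 0.746
```

```bash
python3 e.py 10
```

```text
t [21.9  21.95 22.   22.05 22.1  22.15 22.2  22.25 22.3  22.35]
e4 [-0.0351 -0.0091 -0.0084 -0.0099 -0.011  -0.0118 -0.0124 -0.0128 -0.0131 -0.0133]
e5 [-0.4965 -0.2291 -0.1441 -0.1302 -0.135  -0.1422 -0.1482 -0.1521 -0.1547 -0.1564]
e6 [ 0.0016  0.0004 -0.0002 -0.0005 -0.0006 -0.0007 -0.0007 -0.0007 -0.0008 -0.0008]
q5 [1.0643 1.0661 1.0663 1.0661 1.0659 1.0658 1.0656 1.0655 1.0654 1.0653]
e3 [-29.2663 -28.4401 -28.3008 -28.4022 -28.5553 -28.6902 -28.7881 -28.8503 -28.8846 -28.899 ]
Ty [0.0682 0.0076 0.0381 0.0049 0.0049 0.068  0.055  0.0875 0.0607 0.1042]
```

Call:
play_rows --rows '[[30,[0,0,0],[0,0.036,0]],[30,[0,0,0],[0,0.036,0]],[30,[0,0,0],[0,0.036,0]]]'

```text
time: 22.6
eef_pos: [0.5711, 0.239, 0.158]
tcp_rot: [-0.078, 0.702, 0.078, 0.703]
contact_force: [-0.7, -0.3, -3.2]
opening: 0.743
```

```bash
python3 - <<'E'
from h import *
s=ctrl.get_state(); print(s['time'],s['eef_pos']); go([.458,-.0385,.15],.22)
E
```

```text
22.6 [0.57106476 0.2389794  0.15803746]
shift [ 0.026 -0.82  -0.57 ] turn 0.0
```

Call:
play_rows --rows '[[30,[0,-0.1,-0.07],[0,0,0]],[30,[0,-0.21,-0.146],[0,0,0]],[30,[0,-0.32,-0.222],[0,0,0]],[30,[0,-0.43,-0.3],[0,0,0]],[30,[0,-0.54,-0.376],[0,0,0]],[30,[0.02,-0.65,-0.452],[0,0,0]],[30,[0.02,-0.75,-0.52],[0,0,0]],[30,[0.02,-0.81,-0.563],[0,0,0]],[30,[0.03,-0.82,-0.57],[0,0,0]],[30,[0.03,-0.82,-0.57],[0,0,0]]]'

```text
time: 23.43
eef_pos: [0.4565, -0.0395, 0.1488]
tcp_rot: [-0.077, 0.703, 0.077, 0.703]
contact_force: [0.1, 0.7, -2.0]
opening: 0.745
```

Call:
play_rows --rows '[[30,[0,0,0],[0,0,0]],[30,[0,0,0],[0,0,0]],[30,[0,0,0],[0,0,0]]]'

```text
time: 23.68
eef_pos: [0.4577, -0.0376, 0.1492]
tcp_rot: [-0.078, 0.703, 0.078, 0.703]
contact_force: [-0.0, -0.5, -2.3]
opening: 0.743
```

```bash
python3 - <<'E'
from h import *
s=ctrl.get_state(); print(s['time'],s['eef_pos']); go([.458,-.0385,.08],.22)
snap('scene','hold1.png')
E
python3 -c "
import cv2;b=cv2.imread('pics/hold1.png')[150:330,170:370];cv2.imwrite('pics/hold1c.png',cv2.resize(b,None,fx=3,fy=3,interpolation=cv2.INTER_CUBIC))"
```

```text
23.6833 [ 0.45766715 -0.03755591  0.14921624]
shift [ 0.231 -0.003  0.   ] turn 0.001
```

View pics/hold1c.png

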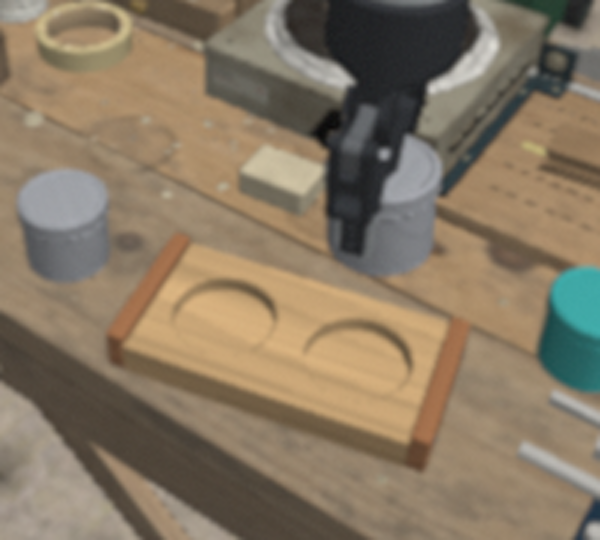

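The crop shows the tin held upright over the board, the right well at about (358,355) and the left well at (225,315). Another tin stands at (62,225).

```bash
python3 - <<'E'
from h import *
c=cams.read_camera('scene'); 
for zb in(.129,.134):
    p=hullmask(c,[.4577,-.0376],((.0345,zb+.06),(.033,zb)))
    print(zb,((p-[170,150])*3).min(0).round(),((p-[170,150])*3).max(0).round())
E
```

```text
0.129 [314. 137.] [435. 284.]
0.134 [315. 131.] [436. 278.]
```

Call:
play_rows --rows '[[30,[0.1,-0.003,0],[0,0,0]],[30,[0.19,-0.003,0],[0,0,0]],[30,[0.25,-0.003,0],[0,0,0]],[30,[0.28,-0.003,0],[0,0,0]],[30,[0.3,-0.003,0],[0,0,0]],[30,[0.32,-0.003,0],[0,0,0]],[30,[0.34,-0.003,0],[0,0,0]],[30,[0.355,-0.003,0],[0,0,0]],[30,[0.355,-0.003,0],[0,0,0]]]'

```text
time: 24.53
eef_pos: [0.4575, -0.0394, 0.0424]
tcp_rot: [-0.078, 0.703, 0.078, 0.703]
contact_force: [-0.7, -0.3, -1.8]
opening: 0.741
```

```bash
python3 - <<'E'
from h import *
s=ctrl.get_state(); print(s['time'],s['eef_pos'],s['contact_force'],s['wrist_torque']); go([.458,-.0385,.028],.22)
E
```

```text
24.5333 [ 0.45745536 -0.0393623   0.04239319] [-0.73952011 -0.29320773 -1.75213233] [0.01157084 0.02105608 0.01445977]
shift [0.048 0.002 0.002] turn 0.0
```

Call:
play_rows --rows '[[30,[0.015,0.006,0.002],[0,0,0]],[30,[0.025,0.006,0.002],[0,0,0]],[30,[0.035,0.006,0.002],[0,0,0]],[30,[0.045,0.006,0.002],[0,0,0]],[30,[0.045,0.006,0.002],[0,0,0]]]'

```text
time: 24.95
eef_pos: [0.4574, -0.0372, 0.0286]
tcp_rot: [-0.077, 0.703, 0.078, 0.703]
contact_force: [0.5, 2.6, -3.2]
opening: 0.742
```

```bash
python3 - <<'E'
from h import *
s=ctrl.get_state(); print(s['time'],s['eef_pos'],s['contact_force'],s['wrist_torque'],s['joint_efforts'].round(2))
E
```

```text
24.95 [ 0.45738298 -0.03715554  0.02858997] [ 0.49550316  2.60342221 -3.16649323] [ 0.36846225 -0.12954564  0.07975039] [-8.800e-01 -2.703e+01 -2.328e+01 -3.300e-01  2.000e-02  4.000e-02]
```

Call:
play_rows --rows '[[30,[0.005,0.006,0],[0,0,0]],[30,[0.012,0.007,0],[0,0,0]],[30,[0.012,0.007,0],[0,0,0]]]'

```text
time: 25.2
eef_pos: [0.4572, -0.0355, 0.0255]
tcp_rot: [-0.078, 0.703, 0.078, 0.703]
contact_force: [-0.6, -0.3, -2.2]
opening: 0.745
```

```bash
python3 - <<'E'
from h import *
s=ctrl.get_state(); print(s['time'],s['eef_pos'],s['contact_force'],s['wrist_torque'],s['joint_efforts'].round(2))
E
```

```text
25.2 [ 0.45721846 -0.03553316  0.02550332] [-0.61536958 -0.27226129 -2.15120975] [0.07940591 0.03766844 0.03355011] [-7.000e-02 -2.649e+01 -2.254e+01 -6.000e-02 -9.000e-02  1.000e-02]
```

Call:
play_rows --rows '[[30,[0.004,0,0],[0,0,0]],[30,[0.008,0,0],[0,0,0]],[30,[0.008,0,0],[0,0,0]]]'

```text
time: 25.45
eef_pos: [0.4574, -0.0358, 0.0251]
tcp_rot: [-0.078, 0.704, 0.078, 0.702]
contact_force: [-5.6, -0.4, 12.5]
opening: 0.748
```

Call:
play_rows --rows '[[60,[0,0,0],[0,0,0]],[85,[0,0,0],[0,0,0]],[100,[0,0,0],[0,0,0]],[100,[0,0,0],[0,0,0]],[100,[-0.08,0,0],[0,0,0]],[100,[-0.18,0,0],[0,0,0]],[100,[-0.3,0,0],[0,0,0]],[100,[-0.4,0,0],[0,0,0]],[100,[-0.4,0,0],[0,0,0]]]'

```text
time: 26.2
eef_pos: [0.4616, -0.0367, 0.1502]
tcp_rot: [-0.08, 0.698, 0.076, 0.707]
contact_force: [1.7, -1.3, 1.4]
opening: 1.004
```

```bash
python3 - <<'E'
from h import *
s=ctrl.get_state(); print(s['time'],s['eef_pos'],s['contact_force'])
c=snap('scene','s2.png');
for t in tins(cams.read_camera('top')): print(t)
b=cv2.imread('pics/s2.png')[150:330,120:370];cv2.imwrite('pics/s2c.png',cv2.resize(b,None,fx=3,fy=3,interpolation=cv2.INTER_CUBIC))
p=hullmask(c,[.458,-.0385],((.0345,.072),(.033,.012))); print(((p-[120,150])*3).min(0).round(),((p-[120,150])*3).max(0).round())
go([.436,.350,.13],.22)
E
```

```text
26.2 [ 0.46164477 -0.03673327  0.15016235] [ 1.7274503  -1.25678473  1.38218538]
(array([177.9, 258.6]), np.int32(517), array([0.4361, 0.3477]))
(array([234.4, 259.2]), np.int32(514), array([0.4341, 0.2101]))
(array([ 86.4, 272.9]), np.int32(519), array([0.4015, 0.5697]))
[456. 271.] [563. 406.]
shift [0.047 1.271 0.208] turn 0.0
```

View pics/s2c.png

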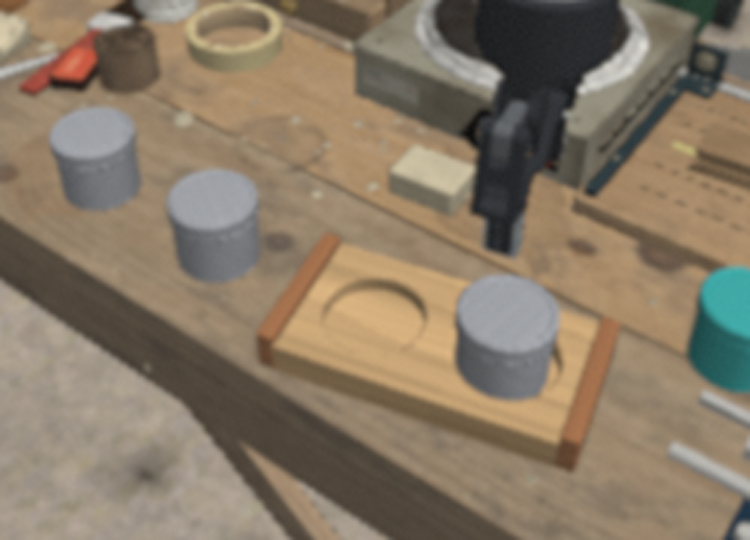

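The crop shows tin C in the right well at (507,335). Its lid outline matches the seated prediction (left 456, top about 273), so it is down. Next I'll test B with the joint efforts.

Call:
play_rows --rows '[[100,[0,0.1,0.02],[0,0,0]],[100,[0,0.23,0.04],[0,0,0]],[100,[0,0.36,0.06],[0,0,0]],[100,[0,0.49,0.08],[0,0,0]],[100,[0,0.62,0.1],[0,0,0]],[100,[0,0.75,0.12],[0,0,0]],[100,[0,0.88,0.145],[0,0,0]],[100,[0.02,0.98,0.17],[0,0,0]],[100,[0.02,0.98,0.17],[0,0,0]]]'

```text
time: 27.05
eef_pos: [0.4406, 0.2664, 0.1342]
tcp_rot: [-0.079, 0.704, 0.08, 0.701]
contact_force: [-0.9, -0.4, -0.4]
opening: 1.004
```

```bash
python3 - <<'E'
from h import *
go([.4355,.348,.02],.22)
E
```

```text
shift [0.381 0.269 0.046] turn 0.003
```

Call:
play_rows --rows '[[100,[0,0.11,0.02],[0,0,0]],[100,[0,0.22,0.04],[0,0,0]],[100,[0,0.269,0.046],[0,0,0]],[100,[0.1,0.269,0.046],[0,0,0]],[100,[0.22,0.269,0.046],[0,0,0]],[100,[0.32,0.269,0.046],[0,0,0]],[100,[0.37,0.269,0.046],[0,0,0]],[100,[0.375,0.269,0.046],[0,0,0]],[80,[0.375,0.269,0.046],[0,0,0]],[50,[0.375,0.269,0.046],[0,0,0]]]'

```text
time: 27.88
eef_pos: [0.4383, 0.3439, 0.025]
tcp_rot: [-0.078, 0.704, 0.077, 0.702]
contact_force: [0.4, 0.7, -1.1]
opening: 0.775
```

Call:
play_rows --rows '[[30,[0,0,0],[0,0,0]],[30,[0,0,0],[0,0,0]],[30,[0,0,0],[0,0,0]],[30,[-0.1,0,0],[0,0,0]],[30,[-0.22,0,0],[0,0,0]],[30,[-0.33,0,0],[0,0,0]],[30,[-0.44,0,0],[0,0,0]],[30,[-0.476,0,0],[0,0.064,0]],[30,[-0.476,0,0],[0,0.064,0]],[30,[-0.476,0,0],[0,0.064,0]]]'

```text
time: 28.72
eef_pos: [0.4397, 0.3445, 0.168]
tcp_rot: [-0.081, 0.736, 0.074, 0.668]
contact_force: [-0.2, 0.1, -2.8]
opening: 0.772
```

Call:
play_rows --rows '[[30,[0,0,0],[0,0,0]],[30,[0,0,0],[0,0,0]],[30,[0,0,0],[0,0,0]],[30,[0,0,0],[0,0,0]],[30,[0,0,0],[0,0,0]],[30,[0,0,0],[0,0,0]]]'

```text
time: 29.22
eef_pos: [0.4383, 0.3443, 0.167]
tcp_rot: [-0.082, 0.737, 0.074, 0.666]
contact_force: [0.4, 0.5, -2.3]
opening: 0.764
```

Call:
play_rows --rows '[[30,[0,0,0],[0,-0.064,0]],[30,[0,0,0],[0,-0.1,0]],[30,[0,0,0],[0,-0.1,0]]]'

```text
time: 29.47
eef_pos: [0.4368, 0.3441, 0.1669]
tcp_rot: [-0.076, 0.683, 0.08, 0.722]
contact_force: [-0.4, -0.3, -3.3]
opening: 0.765
```

```bash
python3 e.py 10
```

```text
t [29.4667 29.5167 29.5667 29.6167 29.6667 29.7167 29.7667 29.8167 29.8667 29.9167]
e4 [-0.1242 -0.0505 -0.031  -0.0271 -0.0276 -0.0289 -0.0304 -0.0315 -0.0325 -0.0332]
e5 [-0.467  -0.2149 -0.1375 -0.1266 -0.1323 -0.1397 -0.1455 -0.1496 -0.1521 -0.1537]
e6 [ 0.0708  0.0251  0.0059  0.0005 -0.0007 -0.0008 -0.0007 -0.0005 -0.0003 -0.0001]
q5 [1.069  1.0705 1.0706 1.0705 1.0703 1.07   1.0699 1.0698 1.0697 1.0696]
e3 [-29.275  -28.4622 -28.3332 -28.4306 -28.5718 -28.6939 -28.7814 -28.8362 -28.8663 -28.8791]
Ty [0.0416 0.0802 0.0765 0.0463 0.0449 0.0801 0.0135 0.0861 0.0401 0.0785]
```

Call:
play_rows --rows '[[30,[0,0,0],[0,0.036,0]],[30,[0,0,0],[0,0.036,0]],[30,[0,0,0],[0,0.036,0]],[30,[0,0,0],[0,0.036,0]]]'

```text
time: 30.25
eef_pos: [0.4387, 0.3443, 0.1673]
tcp_rot: [-0.078, 0.703, 0.078, 0.703]
contact_force: [-0.2, 1.1, -3.0]
opening: 0.768
```

```bash
python3 - <<'E'
from h import *
s=ctrl.get_state(); print(s['time'],s['eef_pos']); go([.4365,.056,.15],.22)
E
```

```text
30.25 [0.43868106 0.34432637 0.16726573]
shift [ 0.058 -0.936 -0.217] turn 0.0
```

Call:
play_rows --rows '[[30,[0,-0.1,-0.023],[0,0,0]],[30,[0,-0.22,-0.051],[0,0,0]],[30,[0,-0.35,-0.081],[0,0,0]],[30,[0,-0.48,-0.111],[0,0,0]],[30,[0,-0.61,-0.141],[0,0,0]],[30,[0,-0.73,-0.17],[0,0,0]],[30,[0.02,-0.84,-0.195],[0,0,0]],[30,[0.05,-0.91,-0.211],[0,0,0]],[30,[0.06,-0.936,-0.217],[0,0,0]],[30,[0.06,-0.936,-0.217],[0,0,0]]]'

```text
time: 31.08
eef_pos: [0.4356, 0.0549, 0.1486]
tcp_rot: [-0.077, 0.703, 0.077, 0.702]
contact_force: [-1.3, -0.6, -2.9]
opening: 0.767
```

Call:
play_rows --rows '[[30,[0.08,0,0],[0,0,0]],[30,[0.17,0,0],[0,0,0]],[30,[0.24,0,0],[0,0,0]],[30,[0.27,0,0],[0,0,0]],[30,[0.29,0,0],[0,0,0]],[30,[0.3,0,0],[0,0,0]],[30,[0.3,0,0],[0,0,0]],[30,[0.3,0,0],[0,0,0]]]'

```text
time: 31.75
eef_pos: [0.4375, 0.0563, 0.0606]
tcp_rot: [-0.078, 0.702, 0.078, 0.704]
contact_force: [-0.8, 0.7, -3.1]
opening: 0.767
```

```bash
python3 - <<'E'
from h import *
s=ctrl.get_state(); print(s['time'],s['eef_pos'],s['contact_force']); go([.4365,.056,.04],.22)
c=snap('scene','s3.png')
b=cv2.imread('pics/s3.png')[170:300,180:320]; b=cv2.resize(b,None,fx=4,fy=4,interpolation=cv2.INTER_CUBIC)
p=hullmask(c,[s['eef_pos'][0]-.0007,s['eef_pos'][1]+.003],((.0345,s['eef_pos'][2]+.037),(.033,s['eef_pos'][2]-.023)))
h=cv2.convexHull(((p-[180,170])*4).astype(np.int32)); cv2.polylines(b,[h],True,(0,0,255),1); cv2.imwrite('pics/s3c.png',b)
E
```

```text
31.75 [0.43748116 0.05634988 0.0606065 ] [-0.79565427  0.69835191 -3.12505802]
shift [ 0.069 -0.    -0.004] turn 0.0
```

View pics/s3c.png

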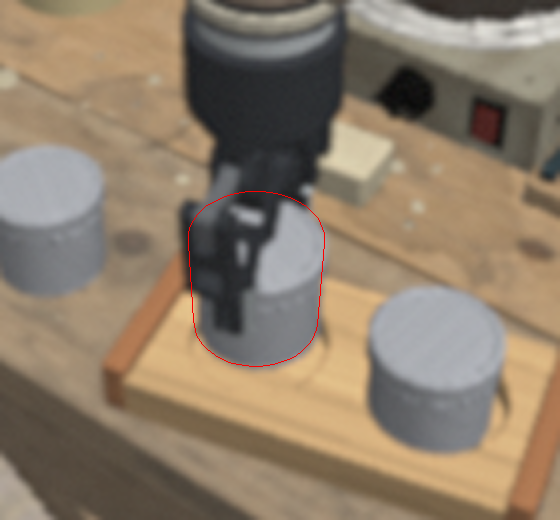

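The outline with the tin 3 mm to +y fits well: held tin at (258,290), packed one at (437,370). I'll lower into the left well.

Call:
play_rows --rows '[[30,[0.025,0,-0.004],[0,0,0]],[30,[0.045,0,-0.004],[0,0,0]],[30,[0.06,0,-0.004],[0,0,0]],[30,[0.07,0,-0.004],[0,0,0]],[30,[0.075,0,-0.004],[0,0,0]],[30,[0.075,0,-0.004],[0,0,0]]]'

```text
time: 32.3
eef_pos: [0.4348, 0.0559, 0.0369]
tcp_rot: [-0.078, 0.704, 0.078, 0.702]
contact_force: [-1.4, 1.3, 0.1]
opening: 0.769
```

```bash
python3 - <<'E'
from h import *
s=ctrl.get_state(); print(s['time'],s['eef_pos'],s['contact_force'],s['joint_efforts'].round(2))
E
```

```text
32.3 [0.43484276 0.0558803  0.0368817 ] [-1.38842921  1.27683269  0.05149504] [ -0.15 -23.73 -23.39   0.04  -0.58  -0.03]
```

Call:
play_rows --rows '[[30,[0.005,0,0.004],[0,0,0]],[30,[0.008,0,0.004],[0,0,0]],[30,[0.008,0,0.004],[0,0,0]]]'

```text
time: 32.55
eef_pos: [0.4351, 0.0559, 0.0367]
tcp_rot: [-0.078, 0.705, 0.078, 0.7]
contact_force: [-14.0, -1.0, 23.0]
opening: 0.77
```

Call:
play_rows --rows '[[60,[0,0,0],[0,0,0]],[85,[0,0,0],[0,0,0]],[100,[0,0,0],[0,0,0]],[100,[0,0,0],[0,0,0]],[100,[-0.08,0,0],[0,0,0]],[100,[-0.18,0,0],[0,0,0]],[100,[-0.28,0,0],[0,0,0]],[100,[-0.3,0,0],[0,0,0]],[100,[-0.3,0,0],[0,0,0]]]'

```text
time: 33.3
eef_pos: [0.4387, 0.0559, 0.1273]
tcp_rot: [-0.078, 0.7, 0.077, 0.705]
contact_force: [0.9, -0.1, -0.2]
opening: 1.0
```

```bash
python3 - <<'E'
from h import *
s=ctrl.get_state(); print(s['time'],s['eef_pos'],s['contact_force'])
go([.434,.2098,.02],.22)
E
```

```text
33.3 [0.4387212  0.05592474 0.1272572 ] [ 0.92437262 -0.08936747 -0.16271107]
shift [0.357 0.505 0.094] turn 0.0
```

Call:
play_rows --rows '[[100,[0,0.12,0.02],[0,0,0]],[100,[0,0.25,0.045],[0,0,0]],[100,[0,0.37,0.07],[0,0,0]],[100,[0,0.47,0.09],[0,0,0]],[100,[0.02,0.505,0.094],[0,0,0]],[100,[0.12,0.505,0.094],[0,0,0]],[100,[0.24,0.505,0.094],[0,0,0]],[100,[0.33,0.505,0.094],[0,0,0]],[100,[0.355,0.505,0.094],[0,0,0]],[80,[0.355,0.505,0.094],[0,0,0]]]'

```text
time: 34.13
eef_pos: [0.4282, 0.209, 0.0145]
tcp_rot: [-0.078, 0.705, 0.077, 0.701]
contact_force: [2.5, -0.5, 1.4]
opening: 0.88
```

Call:
play_rows --rows '[[30,[0,0,0],[0,0,0]],[30,[0,0,0],[0,0,0]],[30,[0,0,0],[0,0,0]],[30,[-0.1,0,0],[0,0,0]],[30,[-0.22,0,0],[0,0,0]],[30,[-0.33,0,0],[0,0,0]],[30,[-0.44,0,0],[0,0,0]],[30,[-0.476,0,0],[0,0.064,0]],[30,[-0.476,0,0],[0,0.064,0]],[30,[-0.476,0,0],[0,0.064,0]]]'

```text
time: 34.97
eef_pos: [0.4318, 0.2103, 0.1618]
tcp_rot: [-0.081, 0.736, 0.074, 0.668]
contact_force: [-0.1, 0.6, -2.3]
opening: 0.769
```

Call:
play_rows --rows '[[30,[0,0,0],[0,0,0]],[30,[0,0,0],[0,0,0]],[30,[0,0,0],[0,0,0]],[30,[0,0,0],[0,0,0]],[30,[0,0,0],[0,0,0]],[30,[0,0,0],[0,0,0]]]'

```text
time: 35.47
eef_pos: [0.4305, 0.21, 0.1603]
tcp_rot: [-0.082, 0.738, 0.074, 0.666]
contact_force: [0.4, 0.3, -1.9]
opening: 0.774
```

Call:
play_rows --rows '[[30,[0,0,0],[0,-0.064,0]],[30,[0,0,0],[0,-0.1,0]],[30,[0,0,0],[0,-0.1,0]]]'

```text
time: 35.72
eef_pos: [0.4291, 0.2099, 0.1602]
tcp_rot: [-0.076, 0.683, 0.08, 0.722]
contact_force: [-0.3, -0.9, -1.8]
opening: 0.772
```

```bash
python3 e.py 10
```

```text
t [35.7167 35.7667 35.8167 35.8667 35.9167 35.9667 36.0167 36.0667 36.1167 36.1667]
e4 [-0.0287 -0.0011 -0.     -0.0004 -0.0007  0.0003 -0.0025 -0.0005 -0.0022 -0.0041]
e5 [-0.4391 -0.2049 -0.1323 -0.118  -0.1177 -0.134  -0.1264 -0.1329 -0.1369 -0.1389]
e6 [ 0.0063  0.0022  0.0005 -0.     -0.0001 -0.      0.     -0.0002  0.0002 -0.0001]
q5 [1.0578 1.0592 1.0592 1.059  1.0589 1.0588 1.0586 1.0584 1.0584 1.0583]
e3 [-28.9699 -28.065  -27.951  -28.0643 -28.2121 -28.4041 -28.4395 -28.482  -28.5147 -28.5329]
Ty [ 0.1287  0.0229  0.054   0.0483  0.0105  0.0242 -0.0343  0.0572  0.0388  0.018 ]
```

A's trace has a kink at about 0.5 s in e3, e4 and e5, where B and C were smooth: a knock. One more flip to confirm.

Call:
play_rows --rows '[[30,[0,0,0],[0,0.064,0]],[30,[0,0,0],[0,0.1,0]],[30,[0,0,0],[0,0.1,0]]]'

```text
time: 36.42
eef_pos: [0.4325, 0.2103, 0.161]
tcp_rot: [-0.081, 0.737, 0.074, 0.667]
contact_force: [-0.4, -0.3, -1.4]
opening: 0.773
```

```bash
python3 e.py 9
```

```text
t [36.4167 36.4667 36.5167 36.5667 36.6167 36.6667 36.7167 36.7667 36.8167]
e4 [ 0.0283  0.0006  0.0003  0.001  -0.0031  0.003   0.0019  0.0019  0.0034]
e5 [0.5284 0.3176 0.2506 0.2343 0.2472 0.2379 0.2461 0.2517 0.2547]
e6 [-0.0052 -0.0017 -0.0003  0.0001  0.0004  0.0003  0.0003  0.0002  0.0003]
q5 [1.2082 1.2069 1.2068 1.2069 1.2069 1.2073 1.2074 1.2076 1.2076]
e3 [-27.7706 -28.4439 -28.494  -28.3784 -28.1656 -28.1195 -28.0566 -28.0073 -27.9775]
Ty [-0.1    -0.0985 -0.1331 -0.0257 -0.1105 -0.0368 -0.1045 -0.107  -0.0958]
```

Call:
play_rows --rows '[[30,[0,0,0],[0,-0.064,0]],[30,[0,0,0],[0,-0.064,0]],[30,[0,0,0],[0,-0.064,0]],[30,[0,0,0],[0,-0.064,0]]]'

```text
time: 37.15
eef_pos: [0.4309, 0.2101, 0.1612]
tcp_rot: [-0.078, 0.703, 0.078, 0.703]
contact_force: [0.8, 1.1, -1.7]
opening: 0.772
```

```bash
python3 - <<'E'
from h import *
s=ctrl.get_state(); print(s['time'],s['eef_pos'],R.from_quat(s['tcp_rot']).as_matrix()[:,0]); go([.61,.02,.22],.22)
E
```

```text
37.15 [0.43086431 0.21014051 0.16120687] [-5.89180686e-04 -1.43678022e-04 -9.99999816e-01]
shift [-0.196 -0.749  0.444] turn 0.0
```

Call:
play_rows --rows '[[30,[-0.03,-0.06,0.04],[0,0,0]],[30,[-0.06,-0.16,0.11],[0,0,0]],[30,[-0.09,-0.26,0.18],[0,0,0]],[30,[-0.12,-0.36,0.25],[0,0,0]],[30,[-0.15,-0.46,0.32],[0,0,0]],[30,[-0.17,-0.56,0.385],[0,0,0]],[30,[-0.19,-0.65,0.45],[0,0,0]],[30,[-0.195,-0.72,0.495],[0,0,0]],[30,[-0.196,-0.755,0.52],[0,0,0]],[30,[-0.196,-0.76,0.525],[0,0,0]]]'

```text
time: 37.98
eef_pos: [0.6359, 0.0201, 0.2193]
tcp_rot: [-0.077, 0.703, 0.077, 0.703]
contact_force: [0.5, -0.0, -1.2]
opening: 0.775
```

Call:
play_rows --rows '[[30,[0,0,0],[0,0,0]],[30,[0,0,0],[0,0,0]],[30,[0,0,0],[0,0,0]],[30,[0,0,0],[0,0,0]],[30,[0,0,0],[0,0,0]],[30,[0,0,0],[0,0,0]]]'

```text
time: 38.48
eef_pos: [0.6339, 0.0227, 0.2198]
tcp_rot: [-0.078, 0.703, 0.078, 0.703]
contact_force: [-0.3, 1.3, -1.9]
opening: 0.774
```

```bash
python3 - <<'E'
from h import *
s=ctrl.get_state(); print(s['time'],s['eef_pos'],s['dq'].round(4),s['contact_force'],R.from_quat(s['tcp_rot']).as_matrix()[:,0].round(3))
c=snap('scene','f.png'); snap('top','ft.png')
b=cv2.imread('pics/f.png')[60:330,120:400]; b=cv2.resize(b,None,fx=2.1,fy=2.1,interpolation=cv2.INTER_CUBIC)
for w in((.458,-.0385),(.436,.059)):
    p=hullmask(c,w,((.0345,.072),(.033,.012))); h=cv2.convexHull(((p-[120,60])*2.1).astype(np.int32)); cv2.polylines(b,[h],True,(0,0,255),1)
cv2.imwrite('pics/fc.png',b)
E
```

```text
38.4833 [0.63390056 0.02274218 0.21981374] [-0.0034  0.0033 -0.0066 -0.0015 -0.0007 -0.0008] [-0.34752165  1.3020124  -1.94370113] [ 0.  0. -1.]
```

View pics/fc.png

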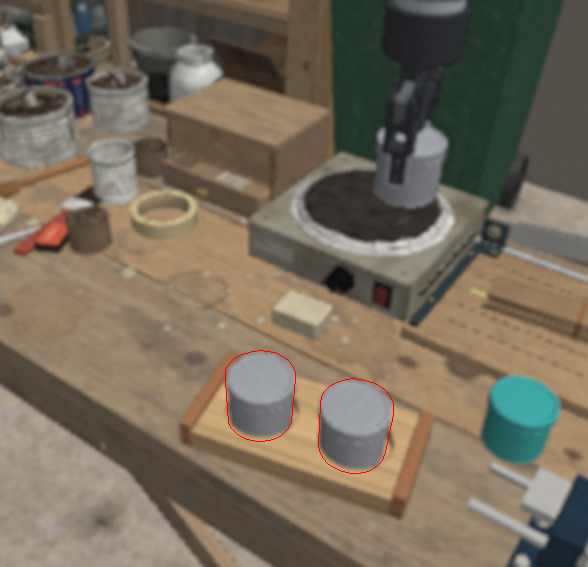

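View pics/ft.png

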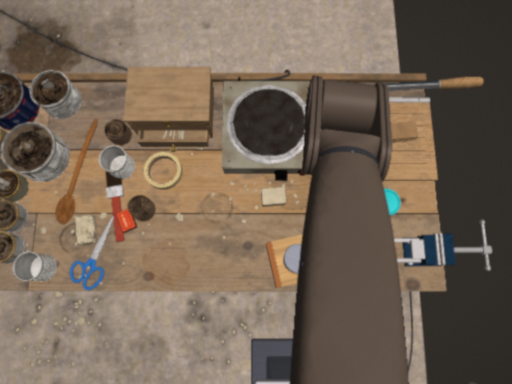

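The side view shows both packed tins, at (260,395) and (355,425), matching their seated outlines. The third tin is held upright at (410,165). In the top view the tape, card roll and wax block have not moved.

```bash
python3 -c "
from plant import ctrl; print(ctrl.get_state()['eef_pos']); print(ctrl.sign_off())"
```

```text
[0.63410243 0.02241847 0.21981867]
the job is handed in; nothing more can be done
None
```

I found the rattling tin, packed the two sound tins in the wells, and handed the job in at about 38.5 s while still holding the rattling tin out forward.

- **Which tin rattles:** I rocked all three above the bench. The wrist force and torque readings were too noisy to show it, and none of them gave a clear knock. The much cleaner joint efforts did. The tin that started at about (0.433, 0.210) kinked in the joint 3, 4 and 5 efforts on two out of two flips, at the time the ball should strike. The other two gave smooth, almost identical traces on one such flip each.
- **Order:** I packed the two smooth-trace tins before the knock in the third was confirmed. At that point I was ruling out, because only one tin can hold the ball.
- **Packed tins:** each was pressed to the well floor until it stopped (12 N for the right well, 23 N for the left) and then released. Both match their predicted seated outlines in the last picture.
- **Handover:** the rattling tin is held upright, nearly still, at x = 0.634 m and y = 0.022 m. By the grasp height its underside is about 0.20 m above the bench, and it is about 13 cm past the board's far edge.
- **Bystanders:** the tape, card roll and wax block look unmoved. The turquoise look-alike was not touched.

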